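Shuffle the ridge base out of the display-base tray into its bay

TASK

The wooden tray holds three display bases on four places, and the place diagonally across from the gap to the bay is free. Slide the bases round, always flat on the tray's floor and never lifted, until the one with the long ridge can go through the gap, and push it home in the bay, up against the bay's end wall. The other two bases stay in the four places, and everything else on the bench stays where it is.

Things in the scene. Friction and masses are not known exactly. Their poses are not given: they have to be found in the camera images.
- tray: Plywood tray fixed on the bench, 200 (x) by 300 mm (y). Origin: on the bench under the middle of the four places; z up. Floor 6 mm thick, walls 8 mm thick, wall tops 20 mm above the bench. The four places are one undivided square, x and y from -92 to 92 mm, with centres (+-46, +-46) mm. Beyond it lie the bay and a pocket (x 12 to 92, y 100 to 192 mm) holding a jar.
- gate_place (a point): Floor centre of the place at the gap, tray (-46, 46, 6) mm; axes as the tray's. The gap in the wall at tray y = 92 mm runs from x = -92 to 4 mm, its inner corner rounded (8 mm); the level floor goes on through it into the bay. At the start the stump or post base stands here.
- free_place (a point): Floor centre of the place that is free at the start, tray (46, -46, 6) mm, diagonal to the gap's place; axes as the tray's. The ridge base starts in one of the two remaining places, (46, 46) or (-46, -46) mm.
- bay (a point): Point on the bay's floor under the centre of the ridge base when that is home: tray (-44, 150, 6) mm; axes as the tray's. The bay spans tray x -92 to 4 mm, y 92 to 192 mm; the end wall's inner face is at y = 192 mm.
- ridge_mid (a point): THE RIDGE BASE, the one for the bay. Plain wood, about 0.18 kg: a loose flat plinth 84 x 84 x 18 mm with a centred fitting 40 mm high on top: a straight ridge 60 mm long along the plinth's x and 22 mm thick along its y. Point: middle of the fitting, half-way up, 38 mm above the plinth's underside (44 mm above the bench on the tray's floor). x, y along the plinth's edges, within 2 degrees of the tray's at the start; z up.
- stump_mid (a point): The base with the round stump. Plain wood, about 0.18 kg: a loose flat plinth 84 x 84 x 18 mm with a centred fitting 40 mm high on top: a round stump 44 mm across. Point: middle of the fitting, half-way up, 38 mm above the plinth's underside (44 mm above the bench on the tray's floor). x, y along the plinth's edges, within 2 degrees of the tray's at the start; z up.
- post_mid (a point): The base with the slim square post. Plain wood, about 0.18 kg: a loose flat plinth 84 x 84 x 18 mm with a centred fitting 40 mm high on top: a square post 24 x 24 mm. Point: middle of the fitting, half-way up, 38 mm above the plinth's underside (44 mm above the bench on the tray's floor). x, y along the plinth's edges, within 2 degrees of the tray's at the start; z up.
- jar: Closed glue jar, 54 mm across, 75 mm high, standing in the tray's side pocket. Bystander. Origin under its centre.
- brush: Flat brush, 180 mm long, lying on the bench beside the tray. Bystander.
- screwdriver: Screwdriver, 190 mm long, lying on the bench on the tray's far side. Bystander.
- sander: Cork sanding block 68 x 110 x 26 mm lying on the bench beyond the bay's end. Bystander. Origin under its centre.
- tin: Round tin, 90 mm across, 90 mm high, at the bench's left. Bystander.
- spool: Thread spool, 56 mm across, 70 mm high, at the left. Bystander. Origin under its centre.
- mallet: Hammer, 260 mm long, lying at the right. Bystander.
- bowl: White plastic bowl, 140 mm across, 60 mm high, at the right. Bystander. Origin under its centre.
Not all that is in view belongs to the job. What is shaped like the part that bears ridge_mid but blue, green or yellow is not meant.

How it is judged (in metres and radians):
At the end, for the whole second after the job is handed in: The ridge base lies flat in the bay within 6 mm of touching its end wall; the other two bases lie flat within the four places (centres within 60 mm of the middle in tray x and y); all three released and at rest (y of ridge_mid in the frame of tray above 0.144 m and x of ridge_mid in the frame of tray between -0.056 and -0.032 m and z of each of ridge_mid, stump_mid, post_mid in the frame of tray below 0.049 m and angle between each of ridge_mid, stump_mid, post_mid's own z axis and vertical below 0.08 rad and x of stump_mid in the frame of tray between -0.06 and 0.06 m and y of stump_mid in the frame of tray between -0.06 and 0.06 m and x of post_mid in the frame of tray between -0.06 and 0.06 m and y of post_mid in the frame of tray between -0.06 and 0.06 m and linear speed of each of ridge, stump, post below 0.02 m/s).
It fails at once if a base is lifted more than 10 mm off the tray's floor (z of any of ridge_mid, stump_mid, post_mid in the frame of tray above 0.054 m).
It fails at once if another thing on the bench is moved more than 30 mm (distance of any of jar, brush, screwdriver, sander, tin, spool, mallet, bowl from where it was at the start of the episode above 0.03 m).
It also fails if it takes over 58 s, if anything falls off the work surface, if the arm or the gripper's body presses on something with over 40 N, if the wrist force passes 120 N, or if a joint passes its speed limit or range.

ROBOT

A 6-joint arm with a two-finger parallel gripper is mounted at the origin on the work surface. World frame = base frame: x ahead of the robot, y to its left, z up, the work surface at z = 0. Lengths are in mm, angles in rad, forces in N, time in s.
With the tool pointing down it reaches from about 425 to 950 mm from the base axis. Payload 14.7 kg.
Tool frame: the origin (TCP) lies on the centre line of the jaws, within the pads' length; the fingertips stand manip.tcp_to_tips ahead of it and the grasp point (between the pads) lies 8 mm behind it (manip.tcp_to_tips is the distance from the TCP to the fingertips, in mm); z points along the fingers, y is the direction in which the jaws open and shut (so a half turn about z gives the same grasp; the last joint's range is limited). The gripper opens to 85 mm and grips with 20 to 120 N. Pads are 22 mm wide; open, the fingers measure 114 mm over their backs; the gripper's body (76 mm by 85 mm) begins 54 mm behind the grasp point. The pads swing forward as they close: fully open they stand 13 mm farther back than shut.
Start: joints at [-0.047, 0.48, 1.596, -0, 1.065, -0.047], TCP at [649.994, 0.021, 242.297] pointing down, gripper open.
Joint ranges: [-2.75, 2.75], [-0.82, 2.05], [0.23, 2.67], [-1.56, 4.7], [0.09, 2.69], [-2.92, 2.92]. Speed limits (rad/s): [1.89, 1.89, 2.39, 3.01, 3.01, 3.01].

INTERFACE

Orientations are given as a rotation vector (axis times angle).
In Python, from rig import manip gives the robot as it stands. The module is installed in compiled form; this text tells all that it offers.
- The arm moves only by the shell command python3 -m crank 'ROWS'. ROWS is JSON, a list of rows, each an object with "travel": the shift along the world's x, y, z each as a share of 0.12 m, from -1 to 1, a list of three; "angular": the turn, a rotation vector about the world's x, y, z each as a share of 90 degrees, from -1 to 1, a list of three; "fingers": the gripper command: -1 is fully open, 1 is shut, values between are in proportion. A call has 1 to 12 rows; each row is the pose to reach, as a shift and turn from the pose commanded when the call began; what a row does not reach only later rows make up. A row lasts 1/10 s, in which the tool goes at most 50 mm and 8.59 degrees, less where a joint would pass 70% of its speed; a pose out of reach is approached as far as the arm can. A call with a number of a shift or a turn outside -1 to 1 is refused whole. A call with a gripper value outside its range is refused whole. The fingers move at their own pace and stop on an object; the grip force is fixed at half the most. Time passes only in rows, so rows that repeat a pose let the fingers close. It gives the time, the measured TCP pose, the force and the opening at its end, in the units of the state.
- manip.sense(): the state, without advancing time (a new reading comes with each control period).
- manip.read_camera(name): name is "scene" or "side" or "wrist"; returns a dict with "img" (420x560x3 uint8, blue, green, red), "fx", "fy", "cx", "cy" (pixels), "rvec" (rotation vector, rad) and "tvec" (3), from world to camera coordinates, as OpenCV has them. Camera axes: x right, y down, z forward; pixel columns grow to the right and rows downward; lengths in mm; the calibration is good to about 2 mm. A picture is of the moment at which its call begins. There is no depth.
- manip.close_job(): hands the job in, once; it reports no verdict.
The state is a dict: "t": time; "joint_pos": joint angles; "joint_vel": joint speeds; "effort": joint torques, N m; "position": TCP position; "ee_rot": TCP orientation; "wrist_force": force on the tool from outside, world axes, zero at the start; "wrist_torque": the same for the moment, N m; "grip_width": finger opening in mm.
Only numpy, scipy, OpenCV 4.12 (cv2) and the standard library are available. Lean on these libraries where they do the work, as an engineer would, in place of code of your own. Each camera call takes 0.05 s, during which the arm holds its last target. There are 200 camera calls.

## Working session

There is one attempt and no reset: what is moved stays moved. The work goes in short steps, Python scripts to look and compute and a shell command to move; the robot and the scene stay as the last step left them, time stands still between calls to the robot, and variables do not carry over. Pictures are saved under pics/ and viewed, about 8 in all and at most 12, crops included, and the job is handed in when it is done.

```bash
mkdir -p pics; python3 - <<'E'
from rig import manip
import cv2
print(manip.sense(), manip.tcp_to_tips)
for n in ("scene","wrist"):
    c=manip.read_camera(n); cv2.imwrite(f"pics/{n}0.png",c["img"]); print(n,{k:v for k,v in c.items() if k!="img"})
E
```

```text
{'t': 0.0, 'joint_pos': array([-4.66669515e-02,  4.80856516e-01,  1.59686005e+00,  6.27622843e-06,
        1.06511516e+00, -4.65763272e-02]), 'joint_vel': array([ 0.00048503, -0.00119535,  0.00066025,  0.00048644, -0.00093847,
       -0.00088869]), 'effort': array([ 2.41355090e-03, -9.50650907e+01, -4.30184269e+01, -5.27583288e-04,
        1.24796593e-02,  1.26860105e-04]), 'position': array([ 6.49600567e+02, -1.89757130e-03,  2.41661527e+02]), 'ee_rot': array([-2.22089493e+00, -2.22068692e+00,  1.30387058e-03]), 'wrist_force': array([ 0.37254358,  0.53171344, -1.50062056]), 'wrist_torque': array([ 0.01199619, -0.00670189,  0.02310061]), 'grip_width': 85.32332070037593} 11.0
scene {'fx': 399.3314812739697, 'fy': 399.3314812739697, 'cx': 281.68725953428884, 'cy': 205.61183933809724, 'rvec': array([ 2.24843764,  1.1545596 , -0.39560342]), 'tvec': array([-317.87549572, -321.61997954, 1624.50952086])}
wrist {'fx': 375.4699308917358, 'fy': 375.4699308917358, 'cx': 283.9039042068032, 'cy': 209.98203963038142, 'rvec': array([-2.87739019e+00,  9.76643372e-06,  2.60671947e-03]), 'tvec': array([-648.90748296,  -34.80778004,  378.95978521])}
```

View pics/scene0.png

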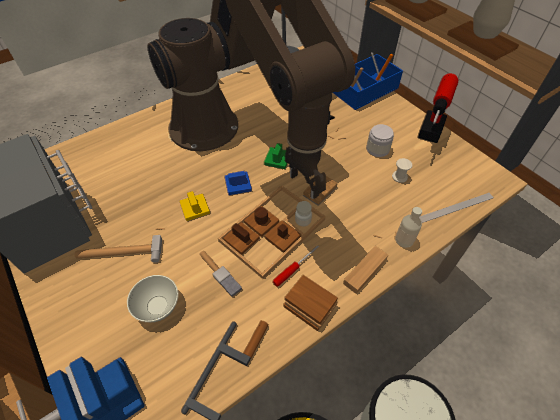

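View pics/wrist0.png

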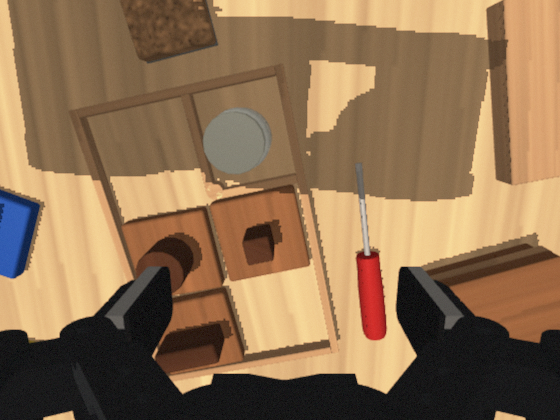

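The wrist view shows the tray turned about 12° CCW, with outer corners at (72,112), (283,67) and (338,352). The stump is at the gate (165,260), the post at (260,240), the ridge at (190,345), and the lower right place is free. My plan is to slide the post −y, the stump +x, then the ridge +y into the bay.

```bash
cat > h.py <<'E'
from rig import manip
import cv2, numpy as np
def ray(c,px,z):
    R=cv2.Rodrigues(np.array(c["rvec"]))[0]; o=-R.T@c["tvec"]
    d=R.T@np.array([(px[0]-c["cx"])/c["fx"],(px[1]-c["cy"])/c["fy"],1]); return o+d*(z-o[2])/d[2]
def proj(c,P):
    K=np.array([[c["fx"],0,c["cx"]],[0,c["fy"],c["cy"]],[0,0,1]])
    return cv2.projectPoints(np.float64(P),c["rvec"],c["tvec"],K,None)[0][:,0]
def tw(T,P):  # T=(x,y,yaw): tray -> world
    P=np.atleast_2d(np.float64(P)); a=T[2]; R=np.array([[np.cos(a),-np.sin(a),0],[np.sin(a),np.cos(a),0],[0,0,1]])
    return P@R.T+[T[0],T[1],0]
def box(c,img,T,x0,x1,y0,y1,z,col):
    p=proj(c,tw(T,[(x0,y0,z),(x1,y0,z),(x1,y1,z),(x0,y1,z)]))
    cv2.polylines(img,[np.int32(np.round(p*2))],True,col,1)
E
python3 - <<'E'
from h import *
c=manip.read_camera("wrist")
px=[(72,112),(283,67),(338,352)]; q=np.array([ray(c,p,20)[:2] for p in px])
m=np.array([(-100,200),(100,200),(100,-100)])
A=q-q.mean(0);B=m-m.mean(0); a=np.arctan2((B[:,0]*A[:,1]-B[:,1]*A[:,0]).sum(),(A*B).sum())
R=np.array([[np.cos(a),-np.sin(a)],[np.sin(a),np.cos(a)]]); t=q.mean(0)-R@m.mean(0)
T=(*t,a); print(T,np.degrees(a),(q-(m@R.T+t)).round(1)); np.save("T.npy",T)
for n,v in dict(post=(46,46),postend=(46,-46),stump=(-46,46),ridge=(-46,-46),bay=(-44,150)).items(): print(n,tw(T,[(*v,0)])[0,:2].round(1))
im=cv2.resize(c["img"],None,fx=2,fy=2)
box(c,im,T,-100,100,-100,200,20,(0,255,0)); box(c,im,T,-92,92,-92,92,6,(255,255,0))
for x,y,hx,hy in ((46,46,12,12),(-46,46,22,22),(-46,-46,30,11)):
    box(c,im,T,x-42,x+42,y-42,y+42,24,(255,0,0)); box(c,im,T,x-hx,x+hx,y-hy,y+hy,64,(0,0,255)); box(c,im,T,x-hx,x+hx,y-hy,y+hy,24,(255,0,255))
cv2.imwrite("pics/ov.png",im[100:700,100:800])
E
```

```text
(np.float64(590.9192184511371), np.float64(-113.87094839984265), np.float64(0.19851826736210937)) 11.374258876098546 [[ 2.2 -0.4]
 [-1.3 -1.3]
 [-0.9  1.7]]
post [626.9 -59.7]
postend [ 645.1 -149.9]
stump [536.8 -77.8]
ridge [ 554.9 -168. ]
bay [518.2  24.5]
```

View pics/ov.png

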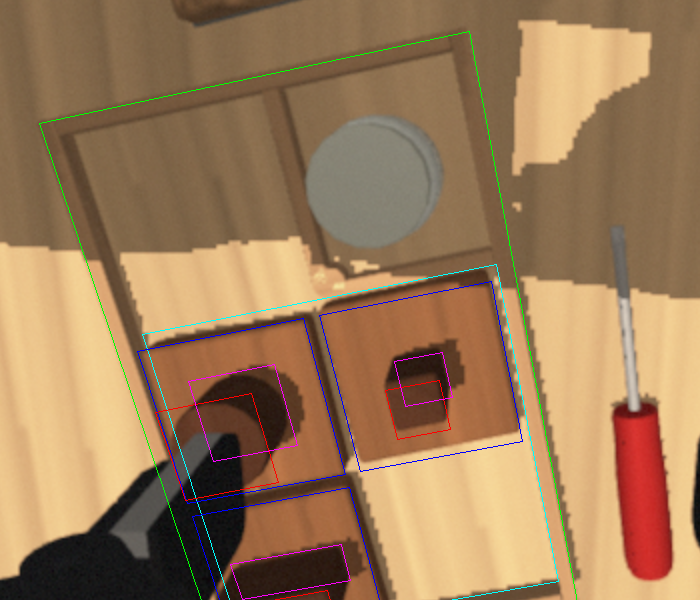

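The overlay matches the tray and bases to about 3 mm. Next I go above the post.

```bash
python3 -m crank '[{"travel":[-0.21,-0.5,-0.5],"angular":[0,0,0.127],"fingers":-0.3},{"travel":[-0.21,-0.5,-1],"angular":[0,0,0.127],"fingers":-0.3},{"travel":[-0.21,-0.5,-1],"angular":[0,0,0.127],"fingers":-0.3},{"travel":[-0.21,-0.5,-1],"angular":[0,0,0.127],"fingers":-0.3},{"travel":[-0.21,-0.5,-1],"angular":[0,0,0.127],"fingers":-0.3}]'
python3 - <<'E'
from h import *
c=manip.read_camera("wrist"); T=np.load("T.npy")
im=cv2.resize(c["img"],None,fx=2,fy=2)
for x,y,hx,hy in ((46,46,12,12),(-46,46,22,22)):
    box(c,im,T,x-42,x+42,y-42,y+42,24,(255,0,0)); box(c,im,T,x-hx,x+hx,y-hy,y+hy,64,(0,0,255))
cv2.imwrite("pics/p1.png",cv2.resize(im,(700,525)))
E
```

```text
t: 0.65
position: [624.8, -59.9, 122.5]
ee_rot: [-1.99, -2.43, 0.001]
wrist_force: [0.6, -0.3, 0.6]
grip_width: 55.2
```

View pics/p1.png

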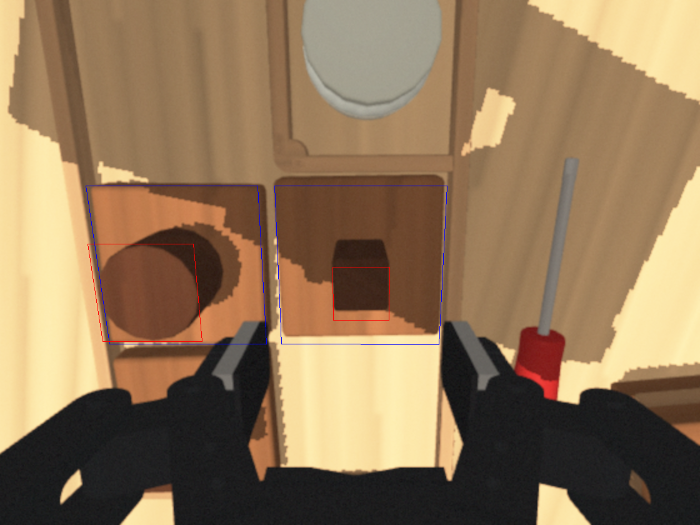

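```bash
python3 -m crank '[{"travel":[-0.007,0.033,-0.3],"angular":[0,0,0],"fingers":-0.3},{"travel":[-0.007,0.033,-0.6],"angular":[0,0,0],"fingers":-0.3},{"travel":[-0.007,0.033,-0.667],"angular":[0,0,0],"fingers":-0.3},{"travel":[-0.007,0.033,-0.667],"angular":[0,0,0],"fingers":-0.3},{"travel":[-0.007,0.033,-0.667],"angular":[0,0,0],"fingers":1},{"travel":[-0.007,0.033,-0.667],"angular":[0,0,0],"fingers":1},{"travel":[-0.007,0.033,-0.667],"angular":[0,0,0],"fingers":1},{"travel":[-0.007,0.033,-0.667],"angular":[0,0,0],"fingers":1},{"travel":[-0.007,0.033,-0.667],"angular":[0,0,0],"fingers":1},{"travel":[-0.007,0.033,-0.667],"angular":[0,0,0],"fingers":1}]'
```

```text
t: 1.7
position: [625.4, -56.2, 44.5]
ee_rot: [1.987, 2.429, 0.003]
wrist_force: [-0.0, 1.2, 10.0]
grip_width: 23.0
```

```bash
python3 -m crank '[{"travel":[0.016,-0.08,0],"angular":[0,0,0],"fingers":1},{"travel":[0.032,-0.16,0],"angular":[0,0,0],"fingers":1},{"travel":[0.048,-0.24,0],"angular":[0,0,0],"fingers":1},{"travel":[0.064,-0.32,0],"angular":[0,0,0],"fingers":1},{"travel":[0.08,-0.4,0],"angular":[0,0,0],"fingers":1},{"travel":[0.096,-0.48,0],"angular":[0,0,0],"fingers":1},{"travel":[0.112,-0.56,0],"angular":[0,0,0],"fingers":1},{"travel":[0.128,-0.64,0],"angular":[0,0,0],"fingers":1},{"travel":[0.144,-0.72,0],"angular":[0,0,0],"fingers":1},{"travel":[0.157,-0.784,0],"angular":[0,0,0],"fingers":1},{"travel":[0.157,-0.784,0],"angular":[0,0,0],"fingers":1}]'
```

```text
t: 2.8
position: [644.2, -151.2, 44.5]
ee_rot: [1.988, 2.429, 0.002]
wrist_force: [-0.4, -4.5, 8.3]
grip_width: 23.6
```

```bash
python3 -m crank '[{"travel":[0,0,0],"angular":[0,0,0],"fingers":-0.3},{"travel":[0,0,0],"angular":[0,0,0],"fingers":-0.3},{"travel":[0,0,0],"angular":[0,0,0],"fingers":-0.3},{"travel":[0,0,0.3],"angular":[0,0,0],"fingers":-0.3},{"travel":[0,0,0.583],"angular":[0,0,0],"fingers":-0.6},{"travel":[-0.3,0.2,0.583],"angular":[0,0,0],"fingers":-0.6},{"travel":[-0.6,0.4,0.583],"angular":[0,0,0],"fingers":-0.6},{"travel":[-0.887,0.62,0.583],"angular":[0,0,0],"fingers":-0.6},{"travel":[-0.887,0.62,0.583],"angular":[0,0,0],"fingers":-0.6},{"travel":[-0.887,0.62,0.583],"angular":[0,0,0],"fingers":-0.6}]'
python3 - <<'E'
from h import *
c=manip.read_camera("wrist"); T=np.load("T.npy")
im=cv2.resize(c["img"],None,fx=2,fy=2)
for x,y,hx,hy in ((46,-46,12,12),(-46,46,22,22)):
    box(c,im,T,x-42,x+42,y-42,y+42,24,(255,0,0)); box(c,im,T,x-hx,x+hx,y-hy,y+hy,64,(0,0,255))
cv2.imwrite("pics/p2.png",cv2.resize(im,(700,525)))
E
```

```text
t: 3.8
position: [536.1, -75.1, 112.7]
ee_rot: [1.988, 2.432, 0.0]
wrist_force: [1.4, -0.9, 0.6]
grip_width: 68.2
```

View pics/p2.png

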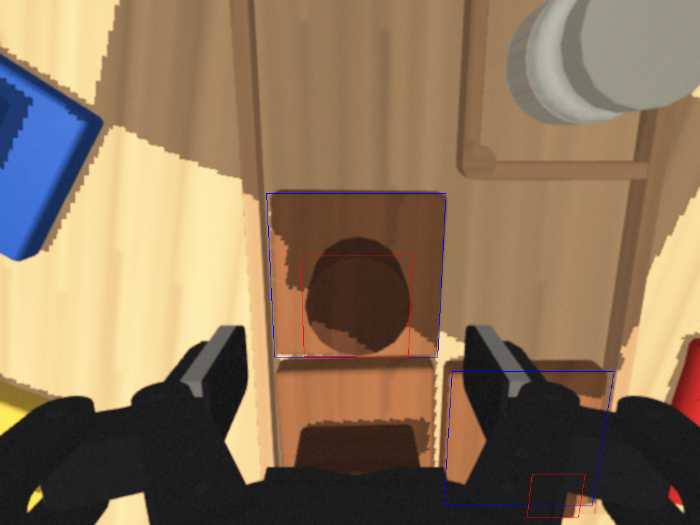

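```bash
python3 -m crank '[{"travel":[0,0,-0.3],"angular":[0,0,0],"fingers":-0.6},{"travel":[0,0,-0.567],"angular":[0,0,0],"fingers":-0.6},{"travel":[0,0,-0.567],"angular":[0,0,0],"fingers":-0.6},{"travel":[0,0,-0.567],"angular":[0,0,0],"fingers":1},{"travel":[0,0,-0.567],"angular":[0,0,0],"fingers":1},{"travel":[0,0,-0.567],"angular":[0,0,0],"fingers":1},{"travel":[0,0,-0.567],"angular":[0,0,0],"fingers":1},{"travel":[0,0,-0.567],"angular":[0,0,0],"fingers":1}]'
python3 -m crank '[{"travel":[0.08,0.016,0],"angular":[0,0,0],"fingers":1},{"travel":[0.16,0.032,0],"angular":[0,0,0],"fingers":1},{"travel":[0.24,0.048,0],"angular":[0,0,0],"fingers":1},{"travel":[0.32,0.064,0],"angular":[0,0,0],"fingers":1},{"travel":[0.4,0.08,0],"angular":[0,0,0],"fingers":1},{"travel":[0.48,0.096,0],"angular":[0,0,0],"fingers":1},{"travel":[0.56,0.112,0],"angular":[0,0,0],"fingers":1},{"travel":[0.64,0.128,0],"angular":[0,0,0],"fingers":1},{"travel":[0.7,0.14,0],"angular":[0,0,0],"fingers":1},{"travel":[0.752,0.151,0],"angular":[0,0,0],"fingers":1},{"travel":[0.752,0.151,0],"angular":[0,0,0],"fingers":1}]'
```

```text
t: 4.65
position: [537.5, -76.0, 45.5]
ee_rot: [1.988, 2.43, 0.002]
wrist_force: [-0.1, -1.3, 10.1]
grip_width: 42.2
t: 5.75
position: [627.1, -57.6, 45.5]
ee_rot: [1.989, 2.431, 0.0]
wrist_force: [-2.2, -0.1, 11.0]
grip_width: 42.5
```

```bash
python3 -m crank '[{"travel":[0,0,0],"angular":[0,0,0],"fingers":-0.5},{"travel":[0,0,0],"angular":[0,0,0],"fingers":-0.5},{"travel":[0,0,0],"angular":[0,0,0],"fingers":-0.5},{"travel":[0,0,0.3],"angular":[0,0,0],"fingers":-0.5},{"travel":[0,0,0.65],"angular":[0,0,0],"fingers":-1},{"travel":[-0.2,-0.3,0.65],"angular":[0,0,0],"fingers":-1},{"travel":[-0.4,-0.6,0.65],"angular":[0,0,0],"fingers":-1},{"travel":[-0.604,-0.883,0.65],"angular":[0,0,0],"fingers":-1},{"travel":[-0.604,-0.883,0.65],"angular":[0,0,0],"fingers":-1},{"travel":[-0.604,-0.883,0.65],"angular":[0,0,0],"fingers":-1}]'
python3 - <<'E'
from h import *
c=manip.read_camera("wrist"); T=np.load("T.npy")
im=cv2.resize(c["img"],None,fx=2,fy=2)
for x,y,hx,hy in ((46,46,22,22),(-46,-42,30,11)):
    box(c,im,T,x-42,x+42,y-42,y+42,24,(255,0,0)); box(c,im,T,x-hx,x+hx,y-hy,y+hy,64,(0,0,255))
cv2.imwrite("pics/p3.png",cv2.resize(im,(700,525)))
E
```

```text
t: 6.75
position: [553.8, -164.4, 122.4]
ee_rot: [1.992, 2.429, 0.0]
wrist_force: [1.2, -1.3, 0.5]
grip_width: 85.4
```

View pics/p3.png

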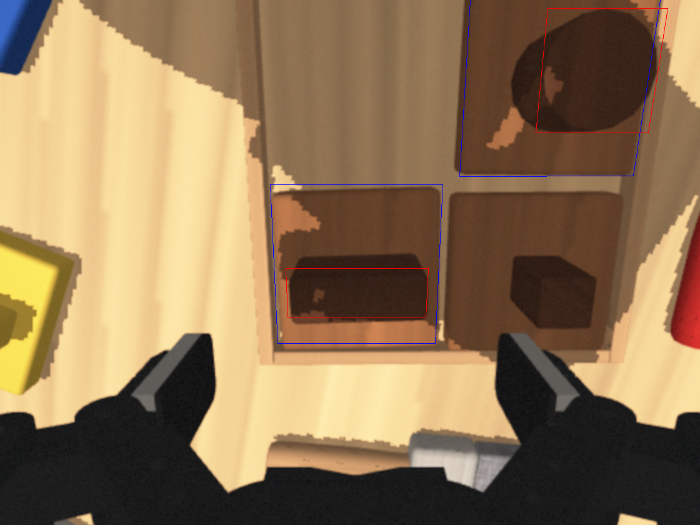

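```bash
python3 -m crank '[{"travel":[0.004,-0.02,-0.3],"angular":[0,0,0],"fingers":-1},{"travel":[0.004,-0.02,-0.65],"angular":[0,0,0],"fingers":-1},{"travel":[0.004,-0.02,-0.65],"angular":[0,0,0],"fingers":-1},{"travel":[0.004,-0.02,-0.65],"angular":[0,0,0],"fingers":1},{"travel":[0.004,-0.02,-0.65],"angular":[0,0,0],"fingers":1},{"travel":[0.004,-0.02,-0.65],"angular":[0,0,0],"fingers":1},{"travel":[0.004,-0.02,-0.65],"angular":[0,0,0],"fingers":1},{"travel":[0.004,-0.02,-0.65],"angular":[0,0,0],"fingers":1}]'
python3 -m crank '[{"travel":[-0.016,0.08,0],"angular":[0,0,0],"fingers":1},{"travel":[-0.032,0.16,0],"angular":[0,0,0],"fingers":1},{"travel":[-0.048,0.24,0],"angular":[0,0,0],"fingers":1},{"travel":[-0.064,0.32,0],"angular":[0,0,0],"fingers":1},{"travel":[-0.08,0.4,0],"angular":[0,0,0],"fingers":1},{"travel":[-0.096,0.48,0],"angular":[0,0,0],"fingers":1},{"travel":[-0.112,0.56,0],"angular":[0,0,0],"fingers":1},{"travel":[-0.128,0.64,0],"angular":[0,0,0],"fingers":1},{"travel":[-0.144,0.72,0],"angular":[0,0,0],"fingers":1},{"travel":[-0.16,0.8,0],"angular":[0,0,0],"fingers":1},{"travel":[-0.181,0.898,0],"angular":[0,0,0],"fingers":1},{"travel":[-0.181,0.898,0],"angular":[0,0,0],"fingers":1}]'
```

```text
t: 7.6
position: [555.9, -166.0, 46.2]
ee_rot: [1.987, 2.43, 0.002]
wrist_force: [0.1, 3.1, 10.9]
grip_width: 59.1
t: 8.8
position: [534.8, -57.4, 46.2]
ee_rot: [1.986, 2.429, 0.004]
wrist_force: [2.5, 8.4, 11.6]
grip_width: 59.0
```

```bash
python3 -m crank '[{"travel":[-0.016,0.08,0],"angular":[0,0,0],"fingers":1},{"travel":[-0.032,0.16,0],"angular":[0,0,0],"fingers":1},{"travel":[-0.048,0.24,0],"angular":[0,0,0],"fingers":1},{"travel":[-0.064,0.32,0],"angular":[0,0,0],"fingers":1},{"travel":[-0.08,0.4,0],"angular":[0,0,0],"fingers":1},{"travel":[-0.096,0.48,0],"angular":[0,0,0],"fingers":1},{"travel":[-0.112,0.56,0],"angular":[0,0,0],"fingers":1},{"travel":[-0.122,0.62,0],"angular":[0,0,0],"fingers":1},{"travel":[-0.13,0.67,0],"angular":[0,0,0],"fingers":1},{"travel":[-0.13,0.67,0],"angular":[0,0,0],"fingers":1}]'
python3 - <<'E'
from h import *
c=manip.read_camera("wrist"); T=np.load("T.npy"); p=manip.sense()["position"]; a=T[2]
d=p[:2]-T[:2]; print("tcp in tray",np.cos(a)*d[0]+np.sin(a)*d[1],-np.sin(a)*d[0]+np.cos(a)*d[1])
cv2.imwrite("pics/p4.png",c["img"])
E
```

```text
t: 9.8
position: [519.4, 22.7, 46.2]
ee_rot: [1.986, 2.429, 0.005]
wrist_force: [2.0, 5.4, 12.5]
grip_width: 58.9
tcp in tray -43.18181821138462 147.98265877003277
```

View pics/p4.png

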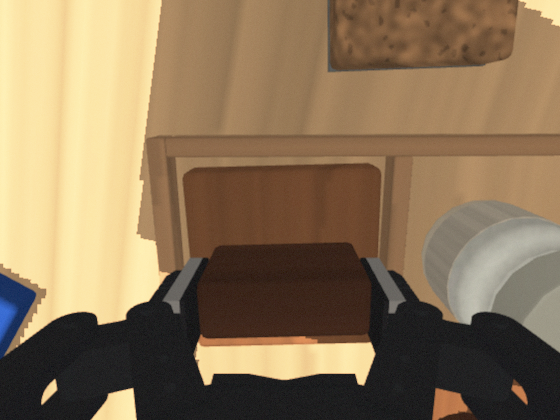

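The ridge is in the bay, with its front edge at row 165 against the wall foot at about row 157, so roughly 4–5 mm remain. I'm pushing gently on.

```bash
python3 -m crank '[{"travel":[-0.003,0.016,0],"angular":[0,0,0],"fingers":1},{"travel":[-0.006,0.032,0],"angular":[0,0,0],"fingers":1},{"travel":[-0.008,0.041,0],"angular":[0,0,0],"fingers":1},{"travel":[-0.008,0.041,0],"angular":[0,0,0],"fingers":1}]'
```

```text
t: 10.25
position: [518.7, 26.9, 46.2]
ee_rot: [1.986, 2.429, 0.004]
wrist_force: [2.8, -5.0, 12.0]
grip_width: 59.0
```

```bash
python3 -m crank '[{"travel":[-0.002,0.01,0],"angular":[0,0,0],"fingers":1},{"travel":[-0.002,0.015,0],"angular":[0,0,0],"fingers":1},{"travel":[-0.002,0.015,0],"angular":[0,0,0],"fingers":1}]'
```

```text
t: 10.55
position: [518.6, 27.5, 46.5]
ee_rot: [1.986, 2.428, 0.004]
wrist_force: [0.9, -23.8, 18.5]
grip_width: 58.9
```

The end wall is reached, at −24 N. I now release with a small opening and rise clear.

```bash
python3 -m crank '[{"travel":[0.002,-0.01,0],"angular":[0,0,0],"fingers":1},{"travel":[0.002,-0.01,0],"angular":[0,0,0],"fingers":-0.7},{"travel":[0.002,-0.01,0],"angular":[0,0,0],"fingers":-0.7},{"travel":[0.002,-0.01,0],"angular":[0,0,0],"fingers":-0.7},{"travel":[0.002,-0.01,0.2],"angular":[0,0,0],"fingers":-0.7},{"travel":[0.002,-0.01,0.5],"angular":[0,0,0],"fingers":-0.7},{"travel":[0.002,-0.01,0.9],"angular":[0,0,0],"fingers":-0.7},{"travel":[0.002,-0.01,1],"angular":[0,0,0],"fingers":-0.7},{"travel":[0.002,-0.01,1],"angular":[0,0,0],"fingers":-0.7}]'
python3 -m crank '[{"travel":[0.1,-0.3,0.3],"angular":[0,0,0],"fingers":-0.7},{"travel":[0.2,-0.6,0.6],"angular":[0,0,0],"fingers":-0.7},{"travel":[0.3,-0.6,1],"angular":[0,0,0],"fingers":-0.7},{"travel":[0.3,-0.6,1],"angular":[0,0,0],"fingers":-0.7},{"travel":[0.3,-0.6,1],"angular":[0,0,0],"fingers":-0.7}]'
python3 - <<'E'
from h import *
c=manip.read_camera("wrist"); T=np.load("T.npy")
im=cv2.resize(c["img"],None,fx=2,fy=2)
box(c,im,T,-92,4,92,192,20,(0,255,0)); box(c,im,T,-86,-2,108,192,24,(255,0,0)); box(c,im,T,-92,92,-92,92,6,(255,255,0))
cv2.imwrite("pics/p5.png",cv2.resize(im,(784,588)))
E
```

```text
t: 11.45
position: [517.6, 27.9, 166.2]
ee_rot: [1.987, 2.429, 0.004]
wrist_force: [0.3, -0.4, -0.1]
grip_width: 72.5
t: 11.95
position: [552.7, -44.5, 283.8]
ee_rot: [1.989, 2.431, 0.001]
wrist_force: [-0.4, 0.6, -0.1]
grip_width: 72.5
```

View pics/p5.png

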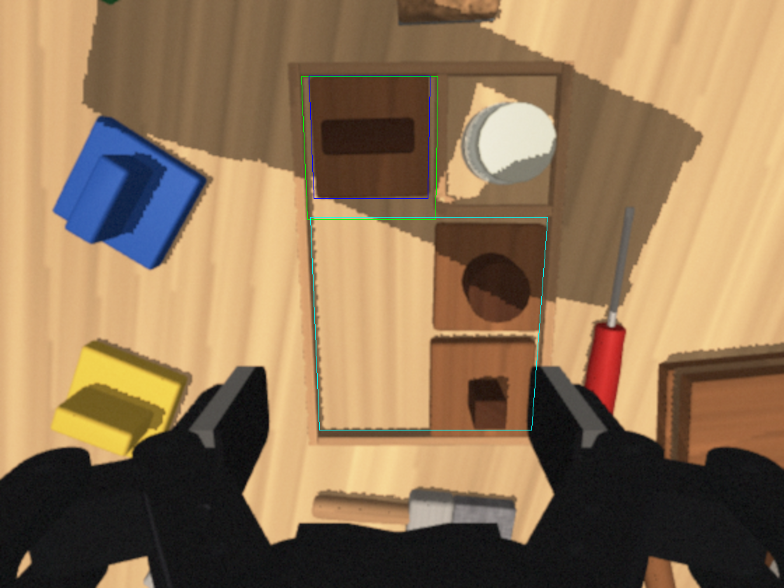

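The ridge plinth, rows 77–199, sits flush with the bay's end wall. The stump (490,285) and post (488,385) are inside the four places, and the jar, screwdriver and brush (in part behind the gripper) look undisturbed.

```bash
python3 -c "from rig import manip; print(manip.close_job())"
```

```text
the job is handed in; nothing more can be done
None
```

The ridge base is home in the bay and the job is handed in, after about 12 s of the 58 s allowed. I gripped each base by its fitting and slid it flat along the tray floor. The post went to the free place, the stump went from the gap's place to (46, 46), and the ridge went through the gap to the end wall.

**Contact with the end wall:** the force built up to about 24 N against the push, with the tool at about y = 152 mm by my tray estimate.

**Final picture:** it shows the ridge base flush with the end wall and the other two inside the four places. The jar, screwdriver and brush look undisturbed. The tin, spool, mallet and bowl were not checked at the end, but the arm worked only over the tray.

**Disagreements:**
- My estimate of the tray's position was about 2 mm off along y, so I relied on the wall contact for the final position.
- With the ridge gripped, the wrist force read +5 to +8 N in y during the slide, where friction should have made it negative. I did not find out why.

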